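# Feed out one sample tube and pack it

### The job

Press the lever on the sloped tube feeder right down so that the front tube rolls into the cradle, and let it spring back up: one tube only, the other two must stay in the lane, and do not touch the tubes in the lane with the gripper. Then take the tube from the cradle and lay it flat on the floor of the open foam box; lower it in gently, do not drop it. Leave the box where it stands, and do not disturb the jar or the dish.

Things in the scene. Friction and masses are not known exactly. Their poses are not given: they have to be found in the camera images.
- feeder: Grey sheet-metal tube feeder, fixed, 130 x 225 x 105 mm. Origin on the table under the front tube; y points down the lane, x across to the lever side, z up. Three tubes lie across the lane, caps to +x, on two rails falling 14 deg towards +y, between side plates (x = +-56 mm, 21 mm above the rails). Wire fingers hold the front tube (axis at y 3, z 68 mm); the others queue 30 to 33 mm apart.
- release (a joint): Release lever (spring escapement), rad: 0 up, at rest; 0.80 right down. Under 0.5 the front fingers hold the front tube; past about 0.66 it rolls into the cradle within 0.6 s while rear fingers hold the next one back. Let go, the lever springs up and the next tube rolls to the front fingers; each further press lets out one more.
- release_pad (a point): Middle of the top face of the lever's black ribbed thumb pad, 28 (feeder x) x 32 mm, beside the +x side plate; moves with it. In the feeder's frame at x 80, y 56, z 95 mm at rest and x 80, y 64, z 45 mm right down (pivot at y 1, z 60 mm). Pressing takes 2 to 6 N.
- feeder_cradle (a point): Where the barrel's middle comes to lie in the cradle at the lane's lower end: feeder x -7, y 93, z 46 mm. The barrel lies on two rails 62 mm apart (feeder x -38 to +24) against two end stops on its +y side; between them all is open down to the base, whose top is 16 mm above the table, so a gripper can straddle the barrel from above.
- tube_front: White screw-cap sample tube: barrel 29 mm across, 91 mm long, cap 33 mm across, 14 mm long, 105 mm over all, about 60 g. Origin: centre of its foot (the end away from the cap); its z axis runs from foot to cap (level while it lies); it rolls, so x and y turn. Lowest of the three in the lane at the start.
- tube_front_mid (a point): Middle of that tube's barrel, on its axis 45.5 mm from the foot.
- tube_middle: A tube just like tube_front, second in the lane; it must stay in the feeder.
- tube_middle_mid (a point): Middle of that tube's barrel, on its axis 45.5 mm from the foot.
- tube_back: A tube just like tube_front, third in the lane; it must stay in the feeder.
- tube_back_mid (a point): Middle of that tube's barrel, on its axis 45.5 mm from the foot.
- foam_box: Open white foam shipping box, loose, 250 g, 161 (x) x 187 (y) x 56 mm high. Origin: centre of its underside. Its well is 116 mm (x) x 142 mm (y), its floor 22 mm and its rim 56 mm above the underside, walls 22 mm thick.
- foam_box_in (a point): Centre of the floor of the box's well.
- specimen_jar: Round jar with white lid, 57 mm across, 117 mm high, standing; leave it. Origin: centre of its underside.
- petri_dish: Flat round dish 92 mm across, 14 mm high, lying on the table; leave it. Origin: centre of its underside.

How it is judged (in metres and radians):
On the way, in this order (a step that is already met when the one before it is completed fails the run):
1. the lever is pressed right down (value of joint release above 0.6 rad), for 0.1 s.
2. the front tube lies in the cradle, the lever is up again and the next tube waits at the front fingers (distance between tube_front_mid and feeder_cradle below 0.012 m and value of joint release below 0.08 rad and y of tube_middle_mid in the frame of feeder between -0.01 and 0.016 m and z of tube_middle_mid in the frame of feeder between 0.06 and 0.078 m), for 0.2 s.
At the end, for the whole second after the job is handed in: The tube let out lies flat (within 7 degrees) and at rest on the floor of the box's well, barrel middle 8 to 23 mm above it; lever up (under 0.08 rad); middle tube at the front fingers (within 13 mm), back tube behind it; box flat, within 30 mm of where it stood (x of tube_front_mid in the frame of foam_box between -0.058 and 0.058 m and y of tube_front_mid in the frame of foam_box between -0.071 and 0.071 m and z of tube_front_mid in the frame of foam_box between 0.03 and 0.045 m and angle between tube_front's own z axis and vertical between 1.45 and 1.69 rad and linear speed of tube_front below 0.03 m/s and value of joint release below 0.08 rad and distance of foam_box from where it was at the start of the episode below 0.03 m and angle between foam_box's own z axis and vertical below 0.05 rad and y of tube_middle_mid in the frame of feeder between -0.01 and 0.016 m and z of tube_middle_mid in the frame of feeder between 0.06 and 0.078 m and y of tube_back_mid in the frame of feeder between -0.05 and -0.014 m and z of tube_back_mid in the frame of feeder between 0.063 and 0.093 m); the robot touches nothing.
It fails at once if a second tube is let out of the lane (y of any of tube_middle_mid, tube_back_mid in the frame of feeder above 0.035 m).
It fails at once if the gripper touches a tube that is in the lane (contact force between the fingers and tube_middle above 0.5 N or contact force between the fingers and tube_back above 0.5 N or (contact force between the fingers and tube_front above 0.5 N and x of tube_front_mid in the frame of feeder between -0.05 and 0.05 m and y of tube_front_mid in the frame of feeder between -0.1 and 0.045 m and z of tube_front_mid in the frame of feeder below 0.088 m)).
It fails at once if the tube is dropped into the box (it strikes the box or falls at more than 0.7 m/s there) (horizontal distance between tube_front_mid and foam_box_in below 0.1 m and height (world z) of tube_front_mid below 0.1 m and linear speed of tube_front above 0.7 m/s).
It fails at once if the foam box is shoved more than 40 mm (distance of foam_box from where it was at the start of the episode above 0.04 m).
It fails at once if the jar or the dish is disturbed (moved more than 20 mm) (distance of any of specimen_jar, petri_dish from where it was at the start of the episode above 0.02 m).
It also fails if it takes over 61 s, if anything falls off the work surface, if the arm or the gripper's body presses on something with over 40 N, if the wrist force passes 120 N, or if a joint passes its speed limit or range.

### The arm

A 6-joint arm with a two-finger parallel gripper is mounted at the origin on the work surface; the furniture and walls round the work are solid. World frame = base frame: x ahead of the robot, y to its left, z up, the work surface at z = 0. Lengths are in mm, angles in rad, forces in N, time in s.
With the tool pointing down it reaches from about 350 to 775 mm from the base axis. Payload 7.3 kg.
Tool frame: the origin (TCP) lies at the very end of the fingers, on their centre line; the grasp point (between the pads) lies 19 mm behind it; z points along the fingers, y is the direction in which the jaws open and shut (so a half turn about z gives the same grasp; the last joint's range is limited). The gripper opens to 92 mm and grips with 3 to 60 N. Pads are 19 mm wide; open, the fingers measure 130 mm over their backs; the gripper's body (75 mm by 190 mm) begins 47 mm behind the grasp point.
Start: joints at [-1.468, 0.342, 1.524, -0, 1.275, -0.146], TCP at [129.298, -508.849, 226.741] pointing down, gripper open.
Joint ranges: [-2.53, 2.53], [-0.77, 2.02], [0.04, 2.7], [-1, 4.14], [0.28, 2.66], [-3.11, 3.11]. Speed limits (rad/s): [2.57, 2.57, 3.14, 3.14, 3.14, 3.14].

### API

Orientations are given as [roll, pitch, yaw] about the fixed x, y, z axes, in that order (R = Rz(yaw) Ry(pitch) Rx(roll)).
In Python, from plant import bot gives the robot as it stands.
- The arm moves only by the tool arm_command, never from a script. Its argument "targets" is a list of rows, each an object of numbers: "x", "y", "z": the shift along the world's x, y, z in cm; "roll": the turn about the world's z in rad. In form: [{"x": .., "y": .., "z": .., "roll": ..}, ...]. A call has 1 to 8 rows; each row is the pose to reach, as a shift and turn from the pose commanded when the call began; what a row does not reach only later rows make up. A row lasts 1/12 s, in which the tool goes at most 41.7 mm and 7.16 degrees, less where a joint would pass 70% of its speed; a pose out of reach is approached as far as the arm can. A call with a gripper value outside its range is refused whole. "fingers" is the opening, from 0 (shut) to 1 (fully open), set as the call begins (left out, the last holds). The fingers move at their own pace and stop on an object; the grip force is fixed at half the most. Time passes only in rows, so rows that repeat a pose let the fingers close. It gives the time, the measured TCP pose, the force and the opening at its end, in the units of the state.
- bot.get_obs(): the state, without advancing time (a new reading comes with each control period).
- bot.capture(name): name is "scene" or "top"; returns a dict with "img" (400x640x3 uint8, blue, green, red), "fx", "fy", "cx", "cy" (pixels), "position" and "rotation" of the camera in the world. Camera axes: x right, y down, z forward; pixel columns grow to the right and rows downward; lengths in mm; the calibration is good to about 2 mm. A picture is of the moment at which its call begins. There is no depth.
- bot.close_job(): hands the job in, once; it reports no verdict.
The state is a dict: "time": time; "joint_positions": joint angles; "dq": joint speeds; "tau": joint torques, N m; "tool_pos": TCP position; "tcp_rot": TCP orientation; "contact_force": force on the tool from outside, world axes, zero at the start; "moment": the same for the moment, N m; "grip_width": finger opening in mm.
Only numpy, scipy, OpenCV 4.12 (cv2) and the standard library are available. Lean on these libraries where they do the work, as an engineer would, in place of code of your own. Each camera call takes 0.05 s, during which the arm holds its last target.

## Working session

There is one attempt and no reset: what is moved stays moved. The work goes in short steps, Python scripts to look and compute and a tool call to move; the robot and the scene stay as the last step left them, time stands still between calls to the robot, and variables do not carry over. Pictures are saved under pics/ and viewed, and the job is handed in when it is done.

Besides the shell and the picture viewer there is one more tool, called after "Request:" by a JSON object that holds its "op" and its "data", one argument or row to a line. arm_command: Moves the arm, as the interface text tells. Its arguments: {"type":"object","properties":{"targets":{"type":"array","items":{"type":"object","properties":{"x":{"type":"number"},"y":{"type":"number"},"z":{"type":"number"},"roll":{"type":"number"}}}},"fingers":{"type":"number"}},"required":["targets"]}

```bash
ls; mkdir -p pics
python3 - <<'E'
from plant import bot
import cv2,json,numpy as np
o=bot.get_obs();print(o)
for n in("scene","top"):
    c=bot.capture(n);cv2.imwrite(f"pics/{n}0.png",c["img"]);print(n,{k:np.round(v,4).tolist() for k,v in c.items() if k!="img"})
E
```

```text
pics
{'time': 0.0, 'joint_positions': array([-1.46800785e+00,  3.42726005e-01,  1.52502402e+00, -7.42440238e-06,
        1.27537776e+00, -1.46006604e-01]), 'dq': array([-0.00250379, -0.00167617,  0.00080366, -0.00235864, -0.00016725,
        0.00041652]), 'tau': array([-1.81397656e-03, -4.31246388e+01, -2.44222319e+01,  7.14331074e-02,
        5.60276338e-02, -1.41945525e-04]), 'tool_pos': array([ 129.24810846, -508.42430528,  226.04080876]), 'tcp_rot': array([-3.14007282e+00, -2.16319689e-04,  2.48797087e-01]), 'contact_force': array([ 1.17033278,  0.00260855, -0.1309963 ]), 'moment': array([-0.04308319, -0.03287293,  0.0826675 ]), 'grip_width': 91.87217071494895}
scene {'fx': 488.1403, 'fy': 488.1403, 'cx': 327.9527, 'cy': 205.1277, 'position': [-165.2102, -990.4287, 1437.8774], 'rotation': [-2.4215, 0.0094, -0.5545]}
top {'fx': 508.4426, 'fy': 508.4426, 'cx': 321.7723, 'cy': 192.882, 'position': [227.9763, 30.5233, 1645.4393], 'rotation': [-3.0085, -0.0011, -1.5556]}
```

View pics/scene0.png

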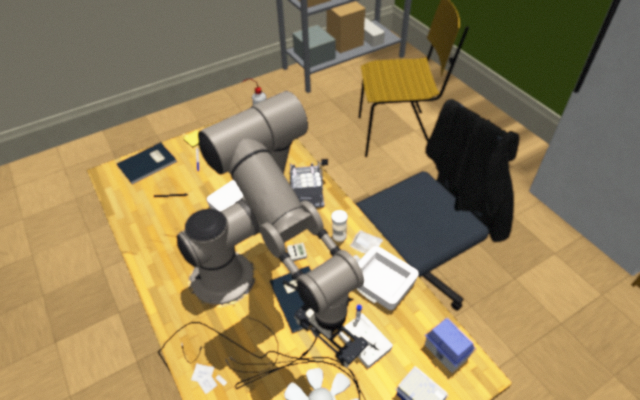

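View pics/top0.png

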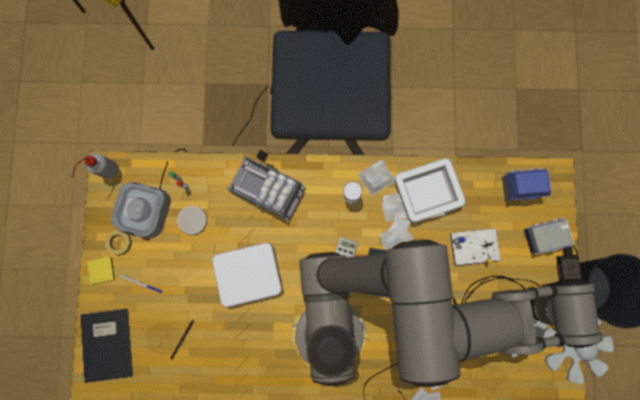

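The top view shows the feeder near (267,190), the jar at (352,195), the foam box at (430,190) and a dish near (192,220). I'll zoom in on these.

```bash
cat > h.py <<'E'
import cv2,numpy as np
from scipy.spatial.transform import Rotation as R
def cam(c): 
    rot=np.array(c["rotation"]); return (R.from_euler('xyz',rot).as_matrix() if rot.ndim==1 else rot),np.array(c["position"])
def ray(c,u,v):
    M,p=cam(c); return p,M@np.array([(u-c["cx"])/c["fx"],(v-c["cy"])/c["fy"],1.])
def onz(c,u,v,z):
    p,d=ray(c,u,v); return p+d*(z-p[2])/d[2]
def proj(c,P):
    M,p=cam(c); q=M.T@(np.array(P)-p); return c["fx"]*q[0]/q[2]+c["cx"],c["fy"]*q[1]/q[2]+c["cy"]
def crop(c,x0,y0,w,h,s,name):
    cv2.imwrite(name,cv2.resize(c["img"][y0:y0+h,x0:x0+w],None,fx=s,fy=s,interpolation=cv2.INTER_CUBIC))
E
python3 - <<'E'
from plant import bot
from h import *
t=bot.capture("top");s=bot.capture("scene")
crop(t,220,140,100,75,8,"pics/tf.png")
crop(t,330,140,150,100,5,"pics/tb.png")
crop(s,270,150,100,75,8,"pics/sf.png")
crop(s,320,190,120,120,5,"pics/sb.png")
for z in(0,50):print(onz(t,267,190,z),onz(t,430,190,z))
print(proj(t,[0,0,0]))
E
```

```text
[455.04386901 211.21289114   0.        ] [ 463.20020019 -321.40214692    0.        ]
[448.1439634  205.72227236  50.        ] [ 456.05244796 -310.70818105   50.        ]
(np.float64(329.8199619479201), np.float64(334.1614317710654))
```

View pics/tf.png

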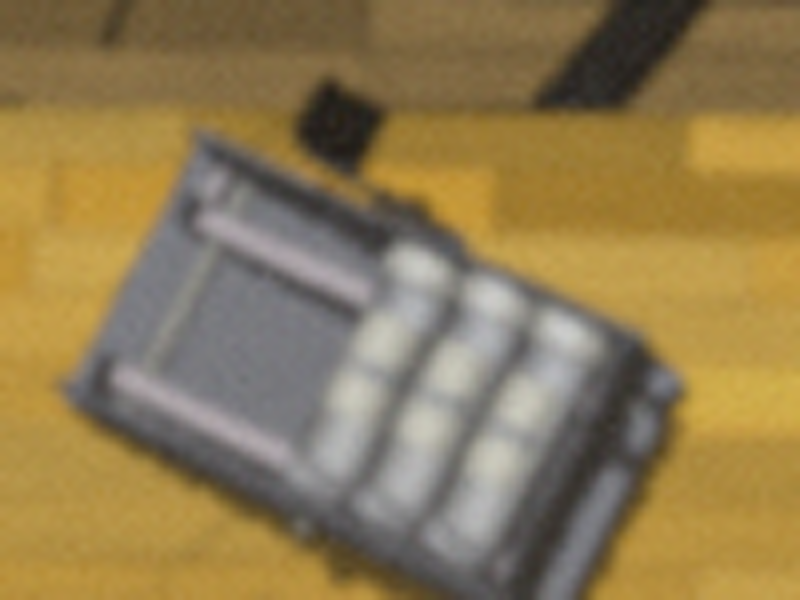

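View pics/tb.png

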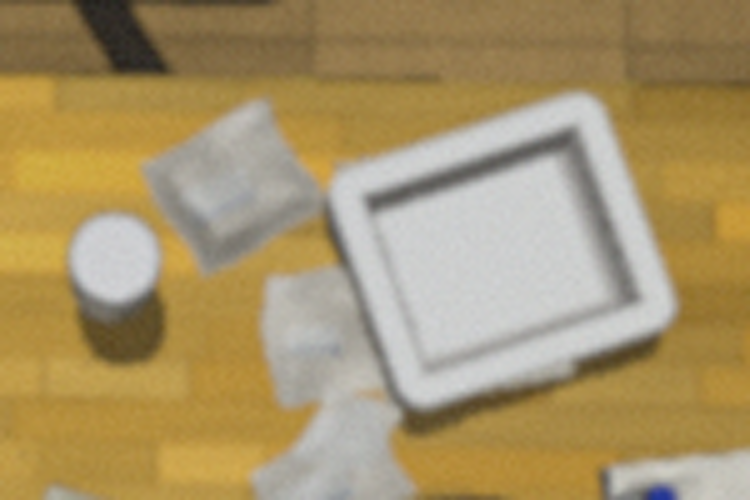

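View pics/sf.png

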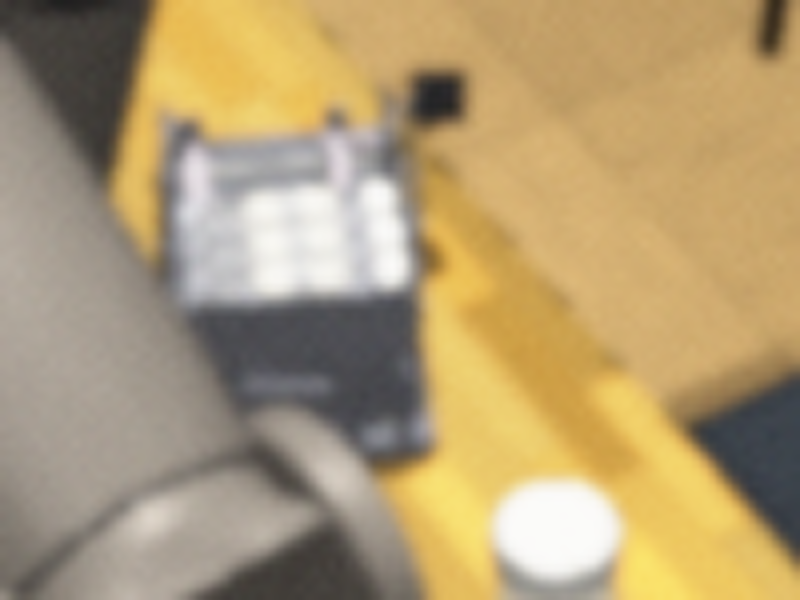

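View pics/sb.png

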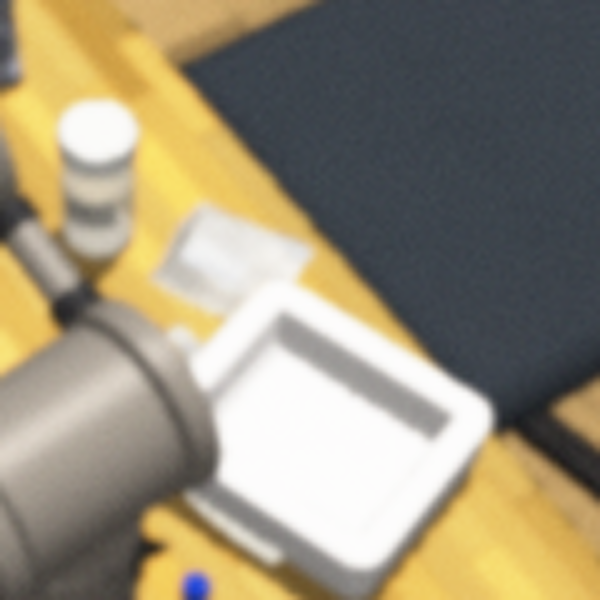

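```bash
cat > fit.py <<'E'
from plant import bot
from h import *
from scipy.optimize import least_squares
t=bot.capture("top");s=bot.capture("scene")
T=lambda x,y:(220+(x+.5)/8-.5,140+(y+.5)/8-.5)
S=lambda x,y:(270+(x+.5)/8-.5,150+(y+.5)/8-.5)
obs=[(t,T(342,124),(80,56,95)),(s,S(438,97),(80,56,95)),
(t,T(375,365),(0,3,68)),(t,T(442,400),(0,-27,75.5)),(t,T(515,437),(0,-57,83))]
def w(q,P):
    a=q[2];return np.array([q[0]+P[0]*np.cos(a)-P[1]*np.sin(a),q[1]+P[0]*np.sin(a)+P[1]*np.cos(a),P[2]])
def res(q):return np.concatenate([np.array(proj(c,w(q,P)))-o for c,o,P in obs])
r=least_squares(res,[450,200,-.5],x_scale=[10,10,.1])
print("feeder",r.x.round(3));print(r.fun.reshape(-1,2).round(2))
q=r.x
for n,P in dict(pad=(80,56,95),down=(80,64,45),cradle=(-7,93,46)).items():print(n,w(q,P).round(1),np.round((np.array(proj(t,w(q,P)))-[220,140])*8))
# predicted overlay of plate corners
for P in [(56,110,0),(-56,110,0),(56,110,16),(-56,110,16),(65,110,16),(-65,110,16),(-38,110,40),(24,110,40),(-38,30,60),(24,30,60),(-38,93,30),(24,93,30)]:print(P,np.round((np.array(proj(t,w(q,P)))-[220,140])*8))
# box
hsv=cv2.cvtColor(t["img"],cv2.COLOR_BGR2HSV);m=((hsv[...,1]<45)&(hsv[...,2]>165)).astype(np.uint8)*255
m[:, :394]=0;m[:,470:]=0;m[:150]=0;m[230:]=0
m=cv2.morphologyEx(m,cv2.MORPH_OPEN,np.ones((3,3)))
cs,_=cv2.findContours(m,0,2);c=max(cs,key=cv2.contourArea)
rc=cv2.minAreaRect(c);print(rc)
B=np.array([onz(t,u,v,56)[:2] for u,v in cv2.boxPoints(rc)]);print(B.round(1),B.mean(0),[np.linalg.norm(B[i]-B[i-1]) for i in range(4)],[np.degrees(np.arctan2(*(B[i]-B[i-1])[::-1])) for i in range(4)])
v=cv2.resize(t["img"][140:240,380:480],None,fx=5,fy=5)
cv2.polylines(v,[np.int32((cv2.boxPoints(rc)-[380,140])*5)],True,(0,0,255))
cv2.imwrite("pics/boxfit.png",v)
E
python3 fit.py
```

```text
feeder [ 4.56915e+02  2.02351e+02 -4.38000e-01]
[[-0.17 -0.58]
 [ 0.2   0.17]
 [ 0.26  0.85]
 [ 0.22  0.29]
 [-0.47 -0.47]]
pad [553.1 219.1  95. ] [337. 116.]
down [556.5 226.4  45. ] [334. 133.]
cradle [490.  289.5  46. ] [170. 294.]
(56, 110, 0) [220. 159.]
(-56, 110, 0) [ 96. 401.]
(56, 110, 16) [215. 151.]
(-56, 110, 16) [ 89. 396.]
(65, 110, 16) [225. 132.]
(-65, 110, 16) [ 78. 415.]
(-38, 110, 40) [ 99. 347.]
(24, 110, 40) [170. 210.]
(-38, 30, 60) [271. 427.]
(24, 30, 60) [342. 288.]
(-38, 93, 30) [141. 369.]
(24, 93, 30) [211. 232.]
((430.1606750488281, 189.54974365234375), (52.804805755615234, 58.05165481567383), 70.34617614746094)
[[ 503.2 -195.8]
 [ 569.  -370.2]
 [ 410.4 -423.2]
 [ 346.3 -250.8]] [ 457.23935773 -310.00277237] [np.float64(166.2753861340328), np.float64(186.437383996498), np.float64(167.2213210187601), np.float64(183.99127216177303)] [np.float64(19.31244336952119), np.float64(-69.34439747400165), np.float64(-161.51918729626834), np.float64(110.38431380943058)]
```

View pics/boxfit.png

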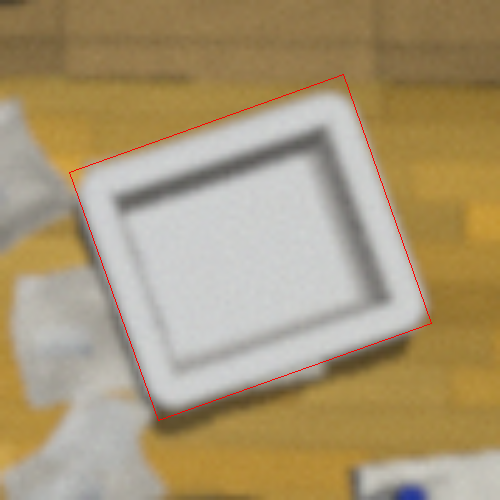

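Request:
{"op": "arm_command", "data": {
  "targets": [
    {"x": 4, "y": 1, "z": 1, "roll": 0.12},
    {"x": 8, "y": 2, "z": 2, "roll": 0.24},
    {"x": 12, "y": 3, "z": 2, "roll": 0.36},
    {"x": 16, "y": 5, "z": 2, "roll": 0.48},
    {"x": 20, "y": 8, "z": 2, "roll": 0.6},
    {"x": 23, "y": 11, "z": 2, "roll": 0.72},
    {"x": 26, "y": 14, "z": 2, "roll": 0.84},
    {"x": 28, "y": 17.5, "z": 2, "roll": 0.96}
  ],
  "fingers": 0
}}

```text
time: 0.97
tool_pos: [404.5, -342.7, 246.4]
tcp_rot: [3.141, 0.0, 1.215]
contact_force: [0.9, -0.3, 0.7]
grip_width: 43.0
```

Request:
{"op": "arm_command", "data": {
  "targets": [
    {"x": 2, "y": 3.5, "z": 0, "roll": 0.12},
    {"x": 4, "y": 7, "z": 0, "roll": 0.24},
    {"x": 6, "y": 10.5, "z": 0, "roll": 0.36},
    {"x": 8, "y": 14, "z": 0, "roll": 0.48},
    {"x": 10, "y": 17.5, "z": 0, "roll": 0.6},
    {"x": 11, "y": 21.5, "z": 0, "roll": 0.72},
    {"x": 12, "y": 25.5, "z": 0, "roll": 0.84},
    {"x": 13, "y": 29.5, "z": 0, "roll": 0.96}
  ]
}}

```text
time: 1.63
tool_pos: [532.8, -46.8, 246.6]
tcp_rot: [-3.142, -0.0, 2.175]
contact_force: [1.6, 0.6, -0.5]
grip_width: 0.8
```

Request:
{"op": "arm_command", "data": {
  "targets": [
    {"x": 0.5, "y": 4, "z": -1, "roll": 0.12},
    {"x": 1, "y": 8, "z": -2, "roll": 0.24},
    {"x": 1.5, "y": 12, "z": -3, "roll": 0.36},
    {"x": 1.9, "y": 16, "z": -4, "roll": 0.48},
    {"x": 1.9, "y": 20, "z": -5, "roll": 0.534},
    {"x": 1.9, "y": 24, "z": -6, "roll": 0.534},
    {"x": 1.9, "y": 26.5, "z": -7, "roll": 0.534},
    {"x": 1.9, "y": 26.5, "z": -8, "roll": 0.534}
  ]
}}

```text
time: 2.3
tool_pos: [550.9, 221.2, 165.9]
tcp_rot: [3.14, -0.001, 2.708]
contact_force: [0.7, -1.2, 0.1]
grip_width: 0.7
```

Run:
```python
from plant import bot
from h import *
o=bot.get_obs();print(o["time"],o["tool_pos"],o["tcp_rot"],o["contact_force"],o["joint_positions"])
t=bot.capture("top");s=bot.capture("scene")
crop(t,220,140,100,75,8,"pics/tf2.png")
crop(s,250,130,100,75,8,"pics/sf2.png")
```

```text
2.3 [550.85650961 221.15709294 165.94780874] [ 3.13996484e+00 -7.09724567e-04  2.70775733e+00] [ 0.74333064 -1.1839931   0.11311107] [ 0.25179106  0.51739266  1.41805269  0.00182997  1.20566654 -0.88582238]
```

View pics/tf2.png

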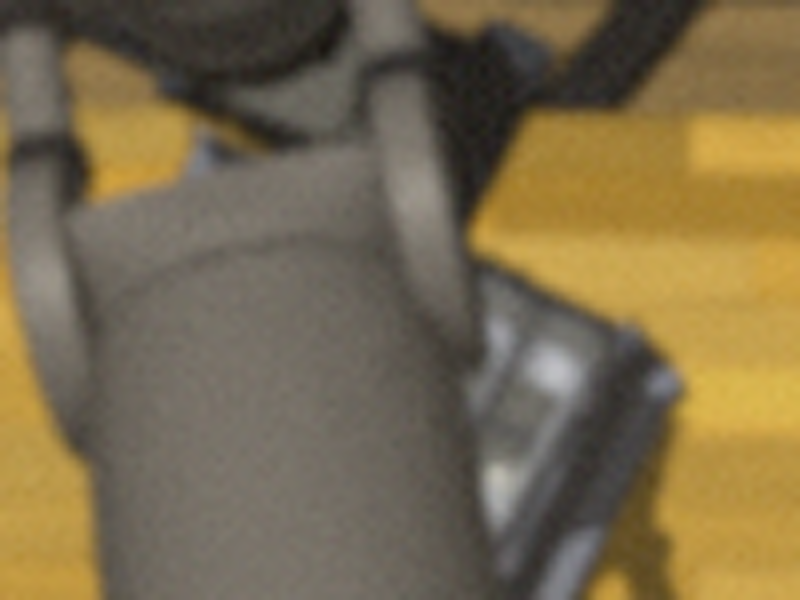

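View pics/sf2.png

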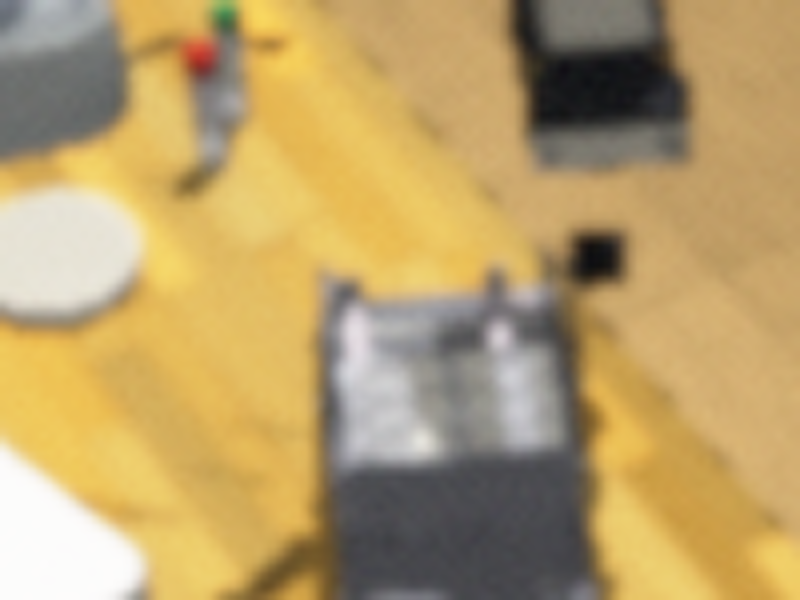

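Request:
{"op": "arm_command", "data": {
  "targets": [
    {"x": 0, "y": 0, "z": -2},
    {"x": 0, "y": 0, "z": -4},
    {"x": 0, "y": 0, "z": -5.5},
    {"x": 0, "y": 0, "z": -6},
    {"x": 0, "y": 0, "z": -6}
  ]
}}

```text
$.targets[0]: bad value
```

Run:
```python
from plant import bot
from h import *
o=bot.get_obs();print(o["time"],o["tool_pos"],o["tcp_rot"],o["contact_force"])
s=bot.capture("scene")
crop(s,270,130,80,60,10,"pics/sf3.png")
```

```text
2.4 [550.324886   216.60294243 164.64688792] [-3.13878386e+00 -2.84572061e-03  2.70511058e+00] [-0.04818117 -0.68464527 -0.53437764]
```

View pics/sf3.png

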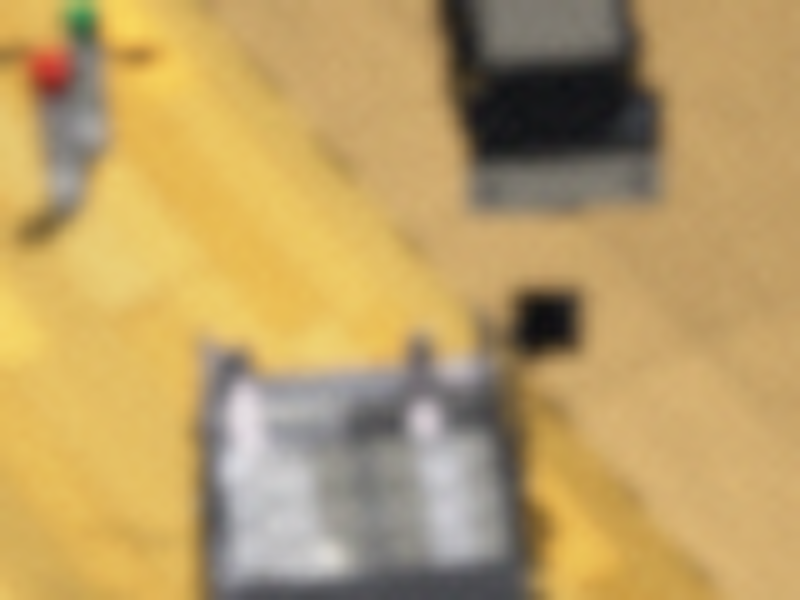

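Request:
{"op": "arm_command", "data": {
  "targets": [
    {"x": 0, "y": 0, "z": 0, "roll": 0},
    {"x": 0, "y": 0, "z": 0, "roll": 0},
    {"x": 0, "y": 0, "z": 0, "roll": 0}
  ]
}}

```text
time: 2.7
tool_pos: [552.3, 215.0, 167.6]
tcp_rot: [3.141, 0.001, 2.701]
contact_force: [-0.6, -0.8, 0.2]
grip_width: 0.4
```

Request:
{"op": "arm_command", "data": {
  "targets": [
    {"x": 0.3, "y": 0.5, "z": -1, "roll": 0},
    {"x": 0.6, "y": 1, "z": -3, "roll": 0},
    {"x": 0.6, "y": 1, "z": -5, "roll": 0},
    {"x": 0.6, "y": 1, "z": -6, "roll": 0},
    {"x": 0.6, "y": 1, "z": -6, "roll": 0},
    {"x": 0.6, "y": 1, "z": -6, "roll": 0}
  ]
}}

```text
time: 3.2
tool_pos: [557.6, 226.0, 106.5]
tcp_rot: [-3.141, -0.001, 2.702]
contact_force: [0.2, 0.9, -0.6]
grip_width: 0.8
```

Run:
```python
from plant import bot
from h import *
o=bot.get_obs();print(o["time"],o["tool_pos"],o["tcp_rot"],o["contact_force"])
s=bot.capture("scene")
crop(s,270,130,80,60,10,"pics/sf4.png")
```

```text
3.2 [557.61753677 225.97782055 106.45614752] [-3.14108947e+00 -7.29215561e-04  2.70243065e+00] [ 0.22015362  0.91927608 -0.55465128]
```

View pics/sf4.png

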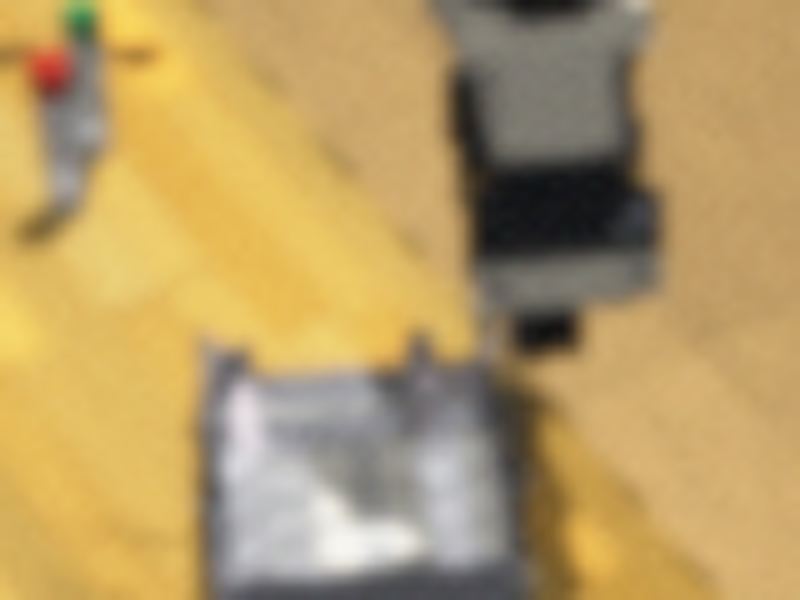

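Request:
{"op": "arm_command", "data": {
  "targets": [
    {"x": 0, "y": 0, "z": -1, "roll": 0},
    {"x": 0, "y": 0, "z": -2, "roll": 0},
    {"x": 0, "y": 0, "z": -2, "roll": 0}
  ]
}}

```text
time: 3.5
tool_pos: [557.4, 226.0, 85.5]
tcp_rot: [-3.141, -0.0, 2.703]
contact_force: [1.7, 0.5, 2.4]
grip_width: 0.6
```

Request:
{"op": "arm_command", "data": {
  "targets": [
    {"x": 0, "y": 0, "z": -1, "roll": 0},
    {"x": 0, "y": 0, "z": -1.5, "roll": 0},
    {"x": 0, "y": 0, "z": -1.5, "roll": 0}
  ]
}}

```text
time: 3.75
tool_pos: [557.6, 226.2, 71.0]
tcp_rot: [-3.142, -0.0, 2.703]
contact_force: [0.3, 0.1, 3.5]
grip_width: 0.4
```

Run:
```python
from plant import bot
from h import *
o=bot.get_obs();print(o["time"],o["tool_pos"],o["tcp_rot"],o["contact_force"])
s=bot.capture("scene")
crop(s,270,130,80,60,10,"pics/sf5.png")
```

```text
3.75 [557.61067365 226.19360827  70.97064861] [-3.14153410e+00 -2.36799400e-04  2.70278501e+00] [0.31632985 0.07152299 3.49985712]
```

View pics/sf5.png

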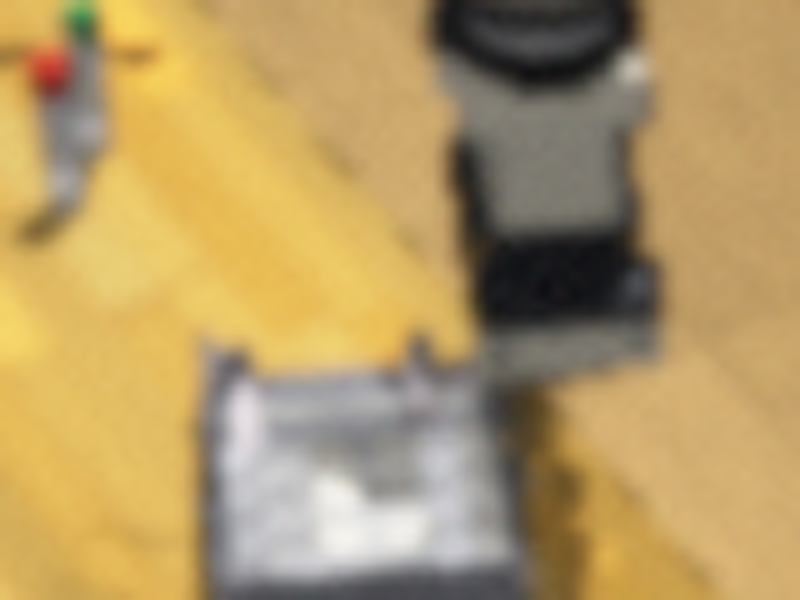

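Request:
{"op": "arm_command", "data": {
  "targets": [
    {"x": 0, "y": 0, "z": -0.8, "roll": 0},
    {"x": 0, "y": 0, "z": -1.3, "roll": 0},
    {"x": 0, "y": 0, "z": -1.3, "roll": 0}
  ]
}}

```text
time: 4.05
tool_pos: [557.9, 226.5, 58.5]
tcp_rot: [3.141, 0.0, 2.703]
contact_force: [1.3, 4.1, 3.7]
grip_width: 0.4
```

Request:
{"op": "arm_command", "data": {
  "targets": [
    {"x": 0, "y": 0, "z": -0.4, "roll": 0},
    {"x": 0, "y": 0, "z": -0.6, "roll": 0}
  ]
}}

```text
time: 4.22
tool_pos: [557.8, 226.3, 53.0]
tcp_rot: [3.141, 0.0, 2.703]
contact_force: [1.3, 1.9, 4.5]
grip_width: 0.5
```

Run:
```python
from plant import bot
from h import *
o=bot.get_obs();print(o["time"],o["tool_pos"],o["tcp_rot"],o["contact_force"])
s=bot.capture("scene")
crop(s,270,130,80,60,10,"pics/sf6.png")
```

```text
4.2167 [557.82502857 226.26295745  52.99623344] [3.14118815e+00 4.57145039e-04 2.70289804e+00] [1.29222086 1.93957727 4.50327506]
```

View pics/sf6.png

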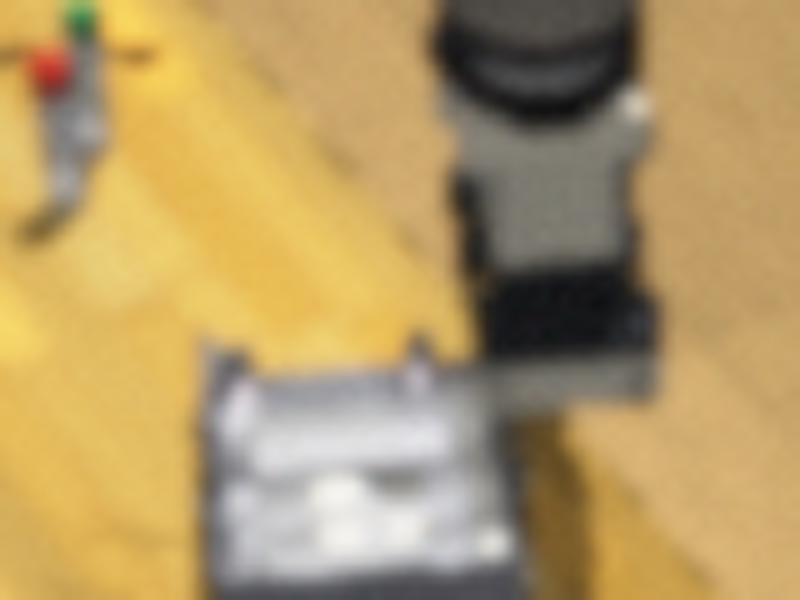

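Request:
{"op": "arm_command", "data": {
  "targets": [
    {"x": 0, "y": 0, "z": -0.2, "roll": 0},
    {"x": 0, "y": 0, "z": -0.3, "roll": 0},
    {"x": 0, "y": 0, "z": -0.3, "roll": 0},
    {"x": 0, "y": 0, "z": -0.3, "roll": 0},
    {"x": 0, "y": 0, "z": -0.3, "roll": 0}
  ]
}}

```text
time: 4.68
tool_pos: [557.6, 226.0, 50.0]
tcp_rot: [-3.141, 0.0, 2.703]
contact_force: [0.9, 1.2, 4.6]
grip_width: 0.5
```

Run:
```python
from plant import bot
from h import *
o=bot.get_obs();print(o["time"],o["tool_pos"],o["contact_force"])
s=bot.capture("scene")
crop(s,270,130,80,60,10,"pics/sf7.png")
```

```text
4.6833 [557.64843242 225.9925812   49.96615564] [0.90240971 1.22314018 4.58833019]
```

View pics/sf7.png

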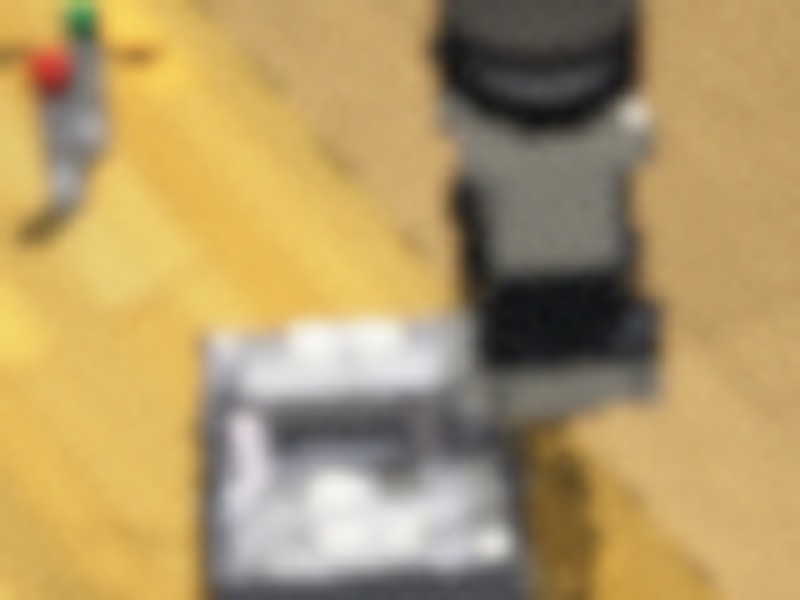

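Request:
{"op": "arm_command", "data": {
  "targets": [
    {"x": 0, "y": 0, "z": 1.2, "roll": 0},
    {"x": 0, "y": 0, "z": 2.4, "roll": 0},
    {"x": 0, "y": 0, "z": 3.6, "roll": 0},
    {"x": 0, "y": 0, "z": 5, "roll": 0},
    {"x": 0, "y": 0, "z": 7, "roll": 0},
    {"x": 0, "y": 0, "z": 10, "roll": 0},
    {"x": 2, "y": -3, "z": 13, "roll": 0},
    {"x": 2, "y": -6, "z": 16, "roll": 0}
  ],
  "fingers": 0
}}

```text
time: 5.4
tool_pos: [577.5, 170.2, 206.6]
tcp_rot: [-3.14, -0.001, 2.705]
contact_force: [0.7, -0.3, -0.1]
grip_width: 0.5
```

Request:
{"op": "arm_command", "data": {
  "targets": [
    {"x": 0, "y": -4, "z": 2, "roll": 0},
    {"x": 0, "y": -8, "z": 2, "roll": 0},
    {"x": 0, "y": -12, "z": 2, "roll": 0},
    {"x": 0, "y": -12, "z": 2, "roll": 0}
  ],
  "fingers": 0.55
}}

```text
time: 5.73
tool_pos: [576.6, 43.1, 226.3]
tcp_rot: [-3.138, 0.0, 2.697]
contact_force: [1.6, 0.7, 0.3]
grip_width: 22.4
```

Run:
```python
from plant import bot
from h import *
o=bot.get_obs();print(o["time"],o["tool_pos"],o["tcp_rot"],o["contact_force"],o["grip_width"])
s=bot.capture("scene");t=bot.capture("top")
crop(s,270,130,80,60,10,"pics/sf8.png")
crop(t,220,140,100,75,8,"pics/tf8.png")
```

```text
5.7333 [576.59792077  43.05919433 226.29862709] [-3.13793001e+00  2.60598982e-05  2.69677382e+00] [1.62269559 0.69534125 0.25283782] 22.374088681504904
```

View pics/sf8.png

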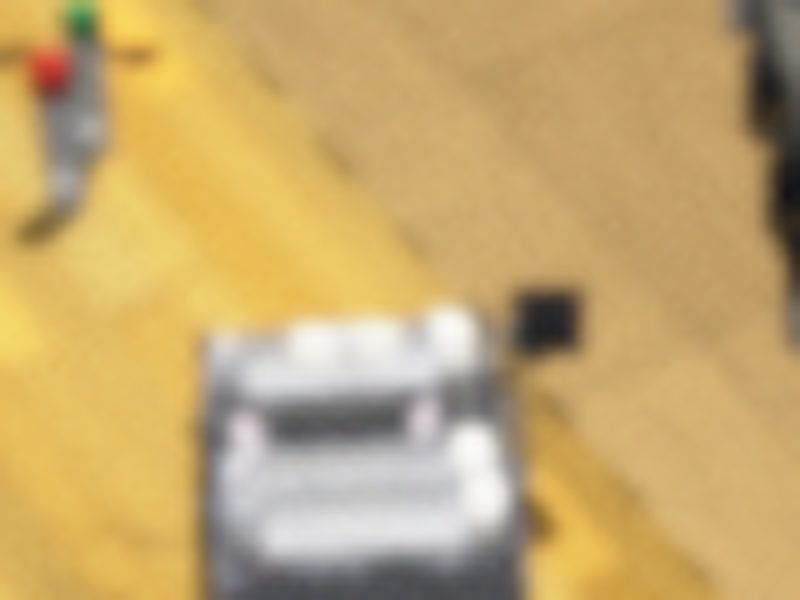

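View pics/tf8.png

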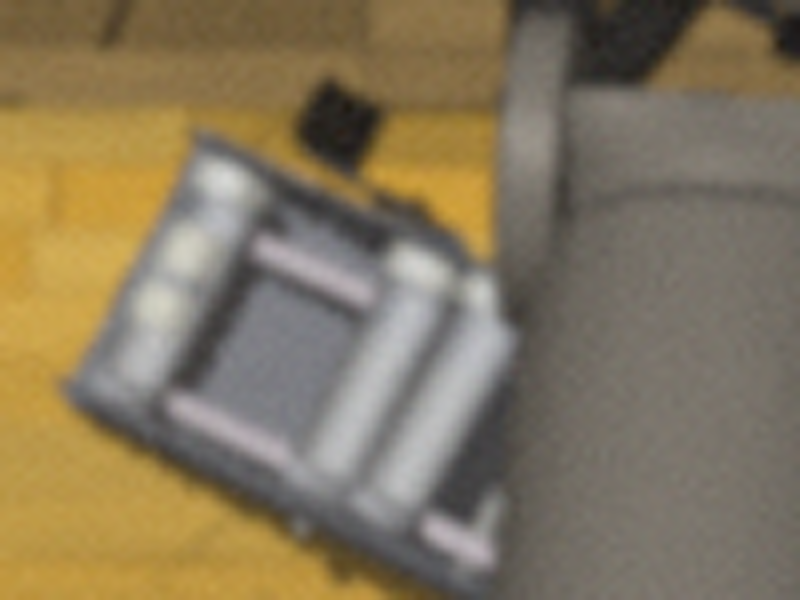

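Run:
```python
from plant import bot
from h import *
q=[456.9,202.35,-.438]
def w(P):
    a=q[2];return np.array([q[0]+P[0]*np.cos(a)-P[1]*np.sin(a),q[1]+P[0]*np.sin(a)+P[1]*np.cos(a),P[2]])
s=bot.capture("scene");t=bot.capture("top")
vs=cv2.resize(s["img"][130:190,270:350],None,fx=10,fy=10,interpolation=2);vt=cv2.resize(t["img"][140:215,220:320],None,fx=8,fy=8,interpolation=2)
for x in(-52.5,-7,38.5,52.5):
  r=14.5 if x<45 else 16.5
  for dy,dz in((r,0),(-r,0),(0,r)):
    P=w((x,93+dy,46+dz))
    for c,v,o,k in((s,vs,(270,130),10),(t,vt,(220,140),8)):
        p=(np.array(proj(c,P))-o+.5)*k;cv2.circle(v,tuple(int(a) for a in p),3,(0,0,255) if dz==0 else (0,200,0),-1)
cv2.imwrite("pics/ov.png",np.hstack([cv2.resize(vs[:450],(400,225)),cv2.resize(vt[:450,:600],(400,300))[:225]]))
cv2.imwrite("pics/ovt.png",vt[:450,:500])
o=bot.get_obs();print(o["tool_pos"],o["tcp_rot"],o["grip_width"])
```

```text
[576.80350189  50.61146803 225.67792977] [-3.14135013e+00 -1.45790506e-03  2.70278740e+00] 38.34807264762407
```

View pics/ov.png

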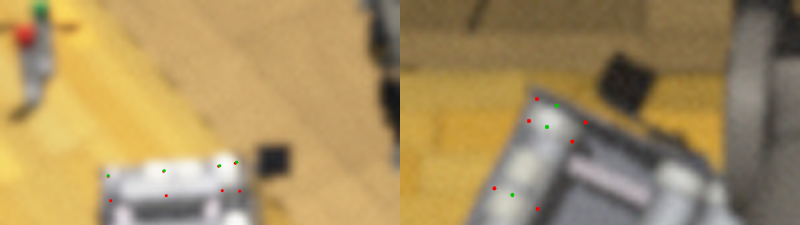

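View pics/ovt.png

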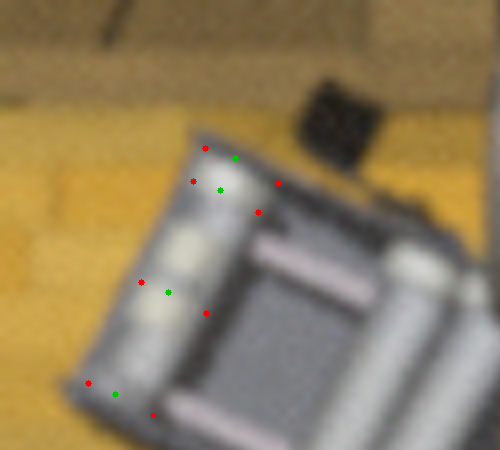

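Request:
{"op": "arm_command", "data": {
  "targets": [
    {"x": -1, "y": 3.5, "z": 0, "roll": 0},
    {"x": -2.5, "y": 7, "z": 0, "roll": 0},
    {"x": -4, "y": 10.5, "z": 0, "roll": 0},
    {"x": -5.5, "y": 14, "z": 0, "roll": 0},
    {"x": -7, "y": 17.5, "z": 0, "roll": 0},
    {"x": -8.5, "y": 21, "z": 0, "roll": 0},
    {"x": -9, "y": 23.9, "z": 0, "roll": 0},
    {"x": -9, "y": 23.9, "z": -1, "roll": 0}
  ]
}}

```text
time: 6.6
tool_pos: [485.3, 295.8, 217.3]
tcp_rot: [3.138, 0.001, 2.71]
contact_force: [0.1, -0.6, -0.0]
grip_width: 50.5
```

Request:
{"op": "arm_command", "data": {
  "targets": [
    {"x": 0, "y": 0, "z": -2, "roll": 0},
    {"x": 0, "y": 0, "z": -4, "roll": 0},
    {"x": 0, "y": 0, "z": -4, "roll": 0},
    {"x": 0, "y": 0, "z": -4, "roll": 0}
  ]
}}

```text
time: 6.93
tool_pos: [486.3, 289.4, 174.9]
tcp_rot: [-3.139, -0.002, 2.704]
contact_force: [0.7, -0.5, -0.3]
grip_width: 50.9
```

Request:
{"op": "arm_command", "data": {
  "targets": [
    {"x": 0, "y": 0, "z": -3, "roll": 0},
    {"x": 0, "y": 0, "z": -6, "roll": 0},
    {"x": 0, "y": 0, "z": -9, "roll": 0},
    {"x": 0, "y": 0, "z": -10.5, "roll": 0},
    {"x": 0, "y": 0, "z": -10.5, "roll": 0},
    {"x": 0, "y": 0, "z": -10.5, "roll": 0}
  ]
}}

```text
time: 7.43
tool_pos: [487.9, 289.3, 71.6]
tcp_rot: [3.141, 0.0, 2.703]
contact_force: [-0.2, 0.6, 0.9]
grip_width: 50.5
```

Run:
```python
from plant import bot
from h import *
o=bot.get_obs();print(o["time"],o["tool_pos"],o["tcp_rot"],o["contact_force"])
s=bot.capture("scene")
crop(s,260,110,80,60,10,"pics/sf9.png")
```

```text
7.4333 [487.87077324 289.33774414  71.61880994] [3.14124105e+00 2.58261522e-04 2.70290019e+00] [-0.15871239  0.55791579  0.90487543]
```

View pics/sf9.png

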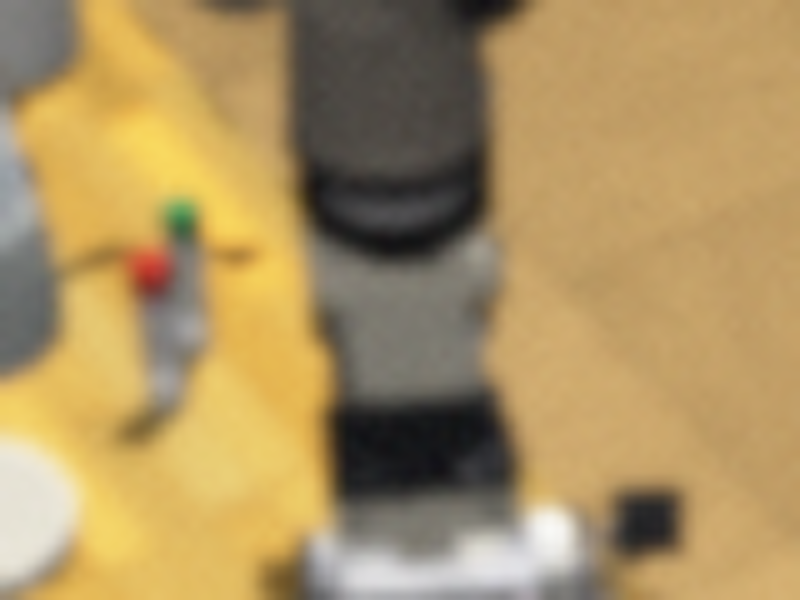

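Request:
{"op": "arm_command", "data": {
  "targets": [
    {"x": 0, "y": 0, "z": -1.3, "roll": 0},
    {"x": 0, "y": 0, "z": -2.6, "roll": 0},
    {"x": 0, "y": 0, "z": -3.8, "roll": 0},
    {"x": 0, "y": 0, "z": -3.8, "roll": 0},
    {"x": 0, "y": 0, "z": -3.8, "roll": 0}
  ]
}}

```text
time: 7.9
tool_pos: [488.2, 289.5, 34.3]
tcp_rot: [3.14, 0.001, 2.703]
contact_force: [-0.0, -0.2, 1.7]
grip_width: 50.5
```

Request:
{"op": "arm_command", "data": {
  "targets": [
    {"x": 0, "y": 0, "z": -0.1, "roll": 0},
    {"x": 0, "y": 0, "z": -0.1, "roll": 0},
    {"x": 0, "y": 0, "z": -0.1, "roll": 0},
    {"x": 0, "y": 0, "z": -0.1, "roll": 0},
    {"x": 0, "y": 0, "z": -0.1, "roll": 0},
    {"x": 0, "y": 0, "z": -0.1, "roll": 0}
  ],
  "fingers": 0
}}

```text
time: 8.4
tool_pos: [487.5, 288.7, 32.5]
tcp_rot: [-3.141, 0.0, 2.703]
contact_force: [-1.8, -4.1, 5.6]
grip_width: 28.6
```

Request:
{"op": "arm_command", "data": {
  "targets": [
    {"x": 0, "y": 0, "z": 0.5, "roll": 0},
    {"x": 0, "y": 0, "z": 1.5, "roll": 0},
    {"x": 0, "y": 0, "z": 3, "roll": 0},
    {"x": 0, "y": 0, "z": 5, "roll": 0},
    {"x": 0, "y": 0, "z": 8, "roll": 0},
    {"x": 0, "y": 0, "z": 11, "roll": 0},
    {"x": 0, "y": 0, "z": 14, "roll": 0},
    {"x": 0, "y": 0, "z": 17, "roll": 0}
  ]
}}

```text
time: 9.07
tool_pos: [486.8, 289.3, 204.1]
tcp_rot: [3.141, -0.0, 2.703]
contact_force: [0.3, 0.7, -1.6]
grip_width: 28.1
```

Run:
```python
from plant import bot
from h import *
o=bot.get_obs();print(o["time"],o["tool_pos"],o["tcp_rot"],o["contact_force"],o["grip_width"])
s=bot.capture("scene");t=bot.capture("top")
crop(s,250,90,120,90,6,"pics/sf10.png")
crop(t,220,140,100,75,8,"pics/tf10.png")
```

```text
9.0667 [486.78108541 289.34913829 204.09091222] [ 3.14087613e+00 -3.92970809e-04  2.70301418e+00] [ 0.29888086  0.71180112 -1.63579586] 28.107561003171426
```

View pics/sf10.png

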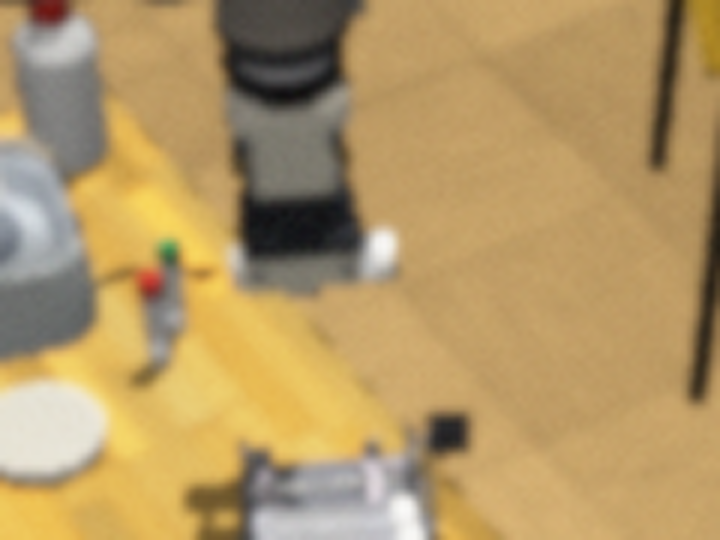

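Request:
{"op": "arm_command", "data": {
  "targets": [
    {"x": 0.5, "y": -2, "z": 0.5, "roll": -0.05},
    {"x": 1, "y": -5, "z": 1, "roll": -0.1},
    {"x": 1, "y": -8.5, "z": 1, "roll": -0.15},
    {"x": 1, "y": -12, "z": 1, "roll": -0.2},
    {"x": 1, "y": -15.5, "z": 1, "roll": -0.25},
    {"x": 1, "y": -19, "z": 1, "roll": -0.3},
    {"x": 1, "y": -22.5, "z": 1, "roll": -0.35},
    {"x": 1, "y": -26, "z": 1, "roll": -0.4}
  ]
}}

```text
time: 9.83
tool_pos: [496.7, 27.9, 211.8]
tcp_rot: [3.141, -0.001, 2.301]
contact_force: [0.7, -0.1, -1.5]
grip_width: 28.4
```

Request:
{"op": "arm_command", "data": {
  "targets": [
    {"x": 0, "y": -3.5, "z": 0, "roll": -0.05},
    {"x": 0, "y": -7, "z": 0, "roll": -0.1},
    {"x": 0, "y": -10.5, "z": 0, "roll": -0.15},
    {"x": 0, "y": -14, "z": 0, "roll": -0.2},
    {"x": -1, "y": -17.5, "z": 0, "roll": -0.25},
    {"x": -2, "y": -21, "z": 0, "roll": -0.3},
    {"x": -3, "y": -24.5, "z": 0, "roll": -0.35},
    {"x": -4, "y": -28, "z": 0, "roll": -0.392}
  ]
}}

```text
time: 10.5
tool_pos: [456.4, -252.0, 211.7]
tcp_rot: [3.141, -0.001, 1.908]
contact_force: [1.0, 1.0, -0.5]
grip_width: 28.5
```

Request:
{"op": "arm_command", "data": {
  "targets": [
    {"x": 0, "y": -2.5, "z": 0, "roll": 0},
    {"x": 0, "y": -4, "z": 0, "roll": 0},
    {"x": 0, "y": -4.5, "z": 0, "roll": 0},
    {"x": 0, "y": -4.5, "z": 0, "roll": 0},
    {"x": 0, "y": -4.5, "z": 0, "roll": 0}
  ]
}}

```text
time: 10.92
tool_pos: [457.6, -294.5, 211.6]
tcp_rot: [3.141, -0.001, 1.912]
contact_force: [0.2, 0.4, -1.1]
grip_width: 28.2
```

Run:
```python
from plant import bot
from h import *
o=bot.get_obs();print(o["time"],o["tool_pos"],o["tcp_rot"],o["contact_force"],o["grip_width"])
s=bot.capture("scene");t=bot.capture("top")
crop(s,330,190,120,120,5,"pics/s11.png")
crop(t,330,140,150,100,5,"pics/t11.png")
```

```text
10.9167 [ 457.58132067 -294.53002857  211.57369127] [ 3.14145417e+00 -1.36298131e-03  1.91162714e+00] [ 0.20462456  0.43024682 -1.06784076] 28.20852294726744
```

View pics/s11.png

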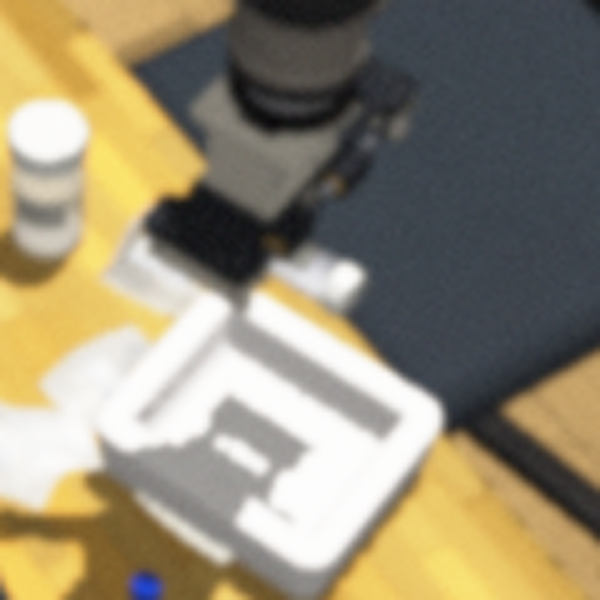

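View pics/t11.png

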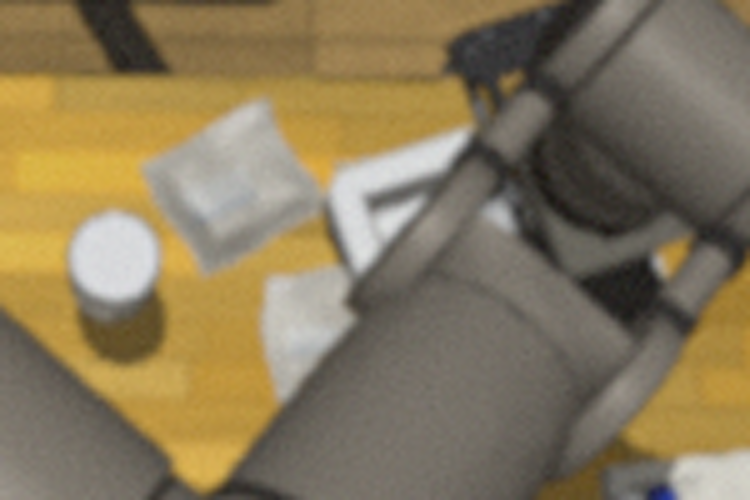

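Run:
```python
from plant import bot
from h import *
s=bot.capture("scene")
P=[onz(s,330+(a+.5)/5-.5,190+(b+.5)/5-.5,56)[:2] for a,b in((237,290),(443,412),(302,578),(100,420))]
print(np.round(P,1),np.mean(P,0))
# overlay of hypothesized well floor + rim
v=cv2.resize(s["img"][190:310,330:450],None,fx=5,fy=5,interpolation=2)
a=.34
for cx,cy,col in((456,-310,(0,0,255)),):
  for hx,hy,z in((80.5,93.5,56),(58,71,56),(58,71,22)):
    pts=[]
    for sx,sy in((1,1),(1,-1),(-1,-1),(-1,1)):
        p=[cx+sx*hx*np.cos(a)-sy*hy*np.sin(a),cy+sx*hx*np.sin(a)+sy*hy*np.cos(a),z];q=np.array(proj(s,p));pts.append((q-[330,190]+.5)*5)
    cv2.polylines(v,[np.int32(pts)],True,col)
cv2.imwrite("pics/s12.png",v)
```

```text
[[ 503.1 -212.4]
 [ 561.  -368.3]
 [ 405.9 -419.3]
 [ 362.7 -251.3]] [ 458.18752216 -312.82148147]
```

View pics/s12.png

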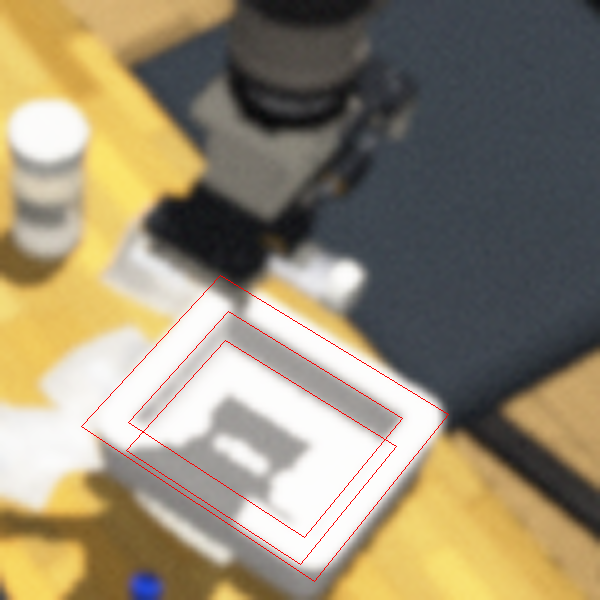

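Request:
{"op": "arm_command", "data": {
  "targets": [
    {"x": -0.2, "y": -0.5, "z": -2, "roll": 0},
    {"x": -0.3, "y": -1, "z": -4.5, "roll": 0},
    {"x": -0.3, "y": -1, "z": -7, "roll": 0},
    {"x": -0.3, "y": -1, "z": -9.5, "roll": 0},
    {"x": -0.3, "y": -1, "z": -11.5, "roll": 0},
    {"x": -0.3, "y": -1, "z": -12.5, "roll": 0},
    {"x": -0.3, "y": -1, "z": -12.5, "roll": 0},
    {"x": -0.3, "y": -1, "z": -12.5, "roll": 0}
  ]
}}

```text
time: 11.73
tool_pos: [454.8, -305.5, 87.3]
tcp_rot: [3.141, 0.0, 1.912]
contact_force: [-0.1, 0.4, -0.4]
grip_width: 28.1
```

Run:
```python
from plant import bot
from h import *
o=bot.get_obs();print(o["time"],o["tool_pos"],o["tcp_rot"],o["contact_force"],o["grip_width"])
s=bot.capture("scene")
crop(s,330,190,120,120,5,"pics/s13.png")
```

```text
11.7333 [ 454.79684899 -305.50863271   87.26321962] [3.14139760e+00 1.93806350e-05 1.91161247e+00] [-0.06427363  0.40878426 -0.43323723] 28.12637212021933
```

View pics/s13.png

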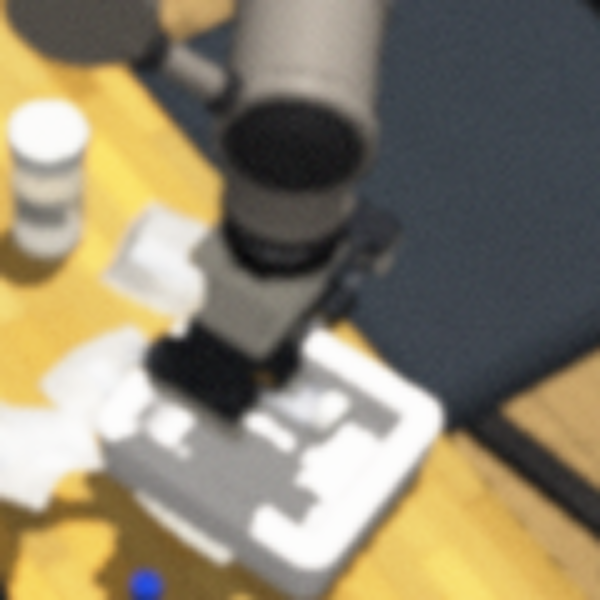

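Request:
{"op": "arm_command", "data": {
  "targets": [
    {"x": 0, "y": 0, "z": -1, "roll": 0},
    {"x": 0, "y": 0, "z": -2, "roll": 0},
    {"x": 0, "y": 0, "z": -3, "roll": 0},
    {"x": 0, "y": 0, "z": -4, "roll": 0},
    {"x": 0, "y": 0, "z": -4.8, "roll": 0},
    {"x": 0, "y": 0, "z": -5.4, "roll": 0},
    {"x": 0, "y": 0, "z": -5.7, "roll": 0},
    {"x": 0, "y": 0, "z": -5.7, "roll": 0}
  ]
}}

```text
time: 12.45
tool_pos: [454.0, -305.6, 28.9]
tcp_rot: [-3.141, -0.001, 1.911]
contact_force: [-0.2, 0.0, -1.0]
grip_width: 28.2
```

Request:
{"op": "arm_command", "data": {
  "targets": [
    {"x": 0, "y": 0, "z": -0.15, "roll": 0},
    {"x": 0, "y": 0, "z": -0.3, "roll": 0},
    {"x": 0, "y": 0, "z": -0.3, "roll": 0},
    {"x": 0, "y": 0, "z": -0.3, "roll": 0}
  ]
}}

```text
time: 12.78
tool_pos: [454.5, -306.0, 27.1]
tcp_rot: [3.141, 0.0, 1.911]
contact_force: [-1.2, 0.2, -1.6]
grip_width: 28.5
```

Request:
{"op": "arm_command", "data": {
  "targets": [
    {"x": 0, "y": 0, "z": -0.1, "roll": 0},
    {"x": 0, "y": 0, "z": -0.2, "roll": 0},
    {"x": 0, "y": 0, "z": -0.2, "roll": 0},
    {"x": 0, "y": 0, "z": -0.2, "roll": 0}
  ]
}}

```text
time: 13.12
tool_pos: [454.5, -306.0, 25.0]
tcp_rot: [3.141, 0.0, 1.911]
contact_force: [0.2, 0.1, 1.6]
grip_width: 27.7
```

Request:
{"op": "arm_command", "data": {
  "targets": [
    {"x": 0, "y": 0, "z": 0, "roll": 0},
    {"x": 0, "y": 0, "z": 0, "roll": 0},
    {"x": 0, "y": 0, "z": 0, "roll": 0},
    {"x": 0, "y": 0, "z": 0, "roll": 0},
    {"x": 0, "y": 0, "z": 0, "roll": 0},
    {"x": 0, "y": 0, "z": 0, "roll": 0}
  ],
  "fingers": 0.5
}}

```text
time: 13.62
tool_pos: [454.3, -305.9, 24.8]
tcp_rot: [3.142, -0.0, 1.911]
contact_force: [0.2, -0.2, 0.1]
grip_width: 46.0
```

Request:
{"op": "arm_command", "data": {
  "targets": [
    {"x": 0, "y": 0, "z": 0.5, "roll": 0},
    {"x": 0, "y": 0, "z": 1.5, "roll": 0},
    {"x": 0, "y": 0, "z": 3, "roll": 0},
    {"x": 0, "y": 0, "z": 5, "roll": 0},
    {"x": 0, "y": 0, "z": 8, "roll": 0},
    {"x": 0, "y": 0, "z": 11, "roll": 0},
    {"x": 0, "y": 0, "z": 15, "roll": 0},
    {"x": 0, "y": 0, "z": 19, "roll": 0}
  ]
}}

```text
time: 14.28
tool_pos: [453.8, -305.4, 217.2]
tcp_rot: [-3.141, -0.0, 1.911]
contact_force: [1.0, -1.1, 0.4]
grip_width: 45.7
```

Request:
{"op": "arm_command", "data": {
  "targets": [
    {"x": 0, "y": -2, "z": 3, "roll": 0},
    {"x": -3, "y": -4, "z": 5, "roll": 0},
    {"x": -6, "y": -6, "z": 5, "roll": 0},
    {"x": -9, "y": -8, "z": 5, "roll": 0},
    {"x": -12, "y": -10, "z": 5, "roll": 0},
    {"x": -15, "y": -12, "z": 5, "roll": 0},
    {"x": -18, "y": -14, "z": 5, "roll": 0},
    {"x": -18, "y": -14, "z": 5, "roll": 0}
  ]
}}

```text
time: 14.95
tool_pos: [269.6, -448.9, 265.8]
tcp_rot: [-3.139, 0.002, 1.906]
contact_force: [0.6, -0.3, 0.5]
grip_width: 45.7
```

Run:
```python
from plant import bot
from h import *
o=bot.get_obs();print(o["time"],o["tool_pos"],o["tcp_rot"],o["contact_force"],o["grip_width"])
s=bot.capture("scene");t=bot.capture("top")
cv2.imwrite("pics/s14.png",s["img"])
crop(s,330,190,120,120,5,"pics/s14c.png")
crop(t,330,140,150,100,5,"pics/t14c.png")
crop(t,220,140,100,75,8,"pics/tf14.png")
```

```text
14.95 [ 269.59523834 -448.86157337  265.82908131] [-3.13923673e+00  1.74357950e-03  1.90554334e+00] [ 0.64514445 -0.29942145  0.52193773] 45.651240873671306
```

View pics/s14c.png

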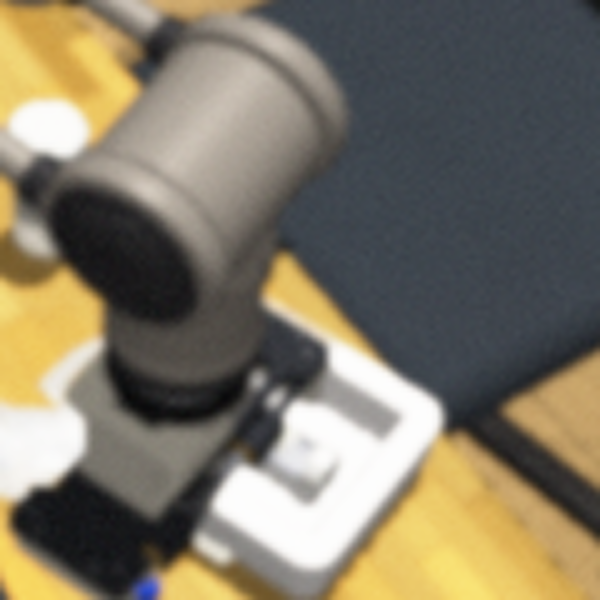

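View pics/t14c.png

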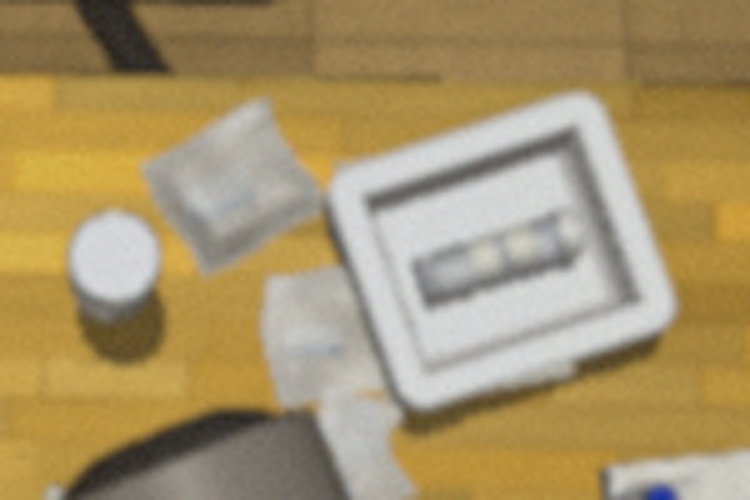

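View pics/tf14.png

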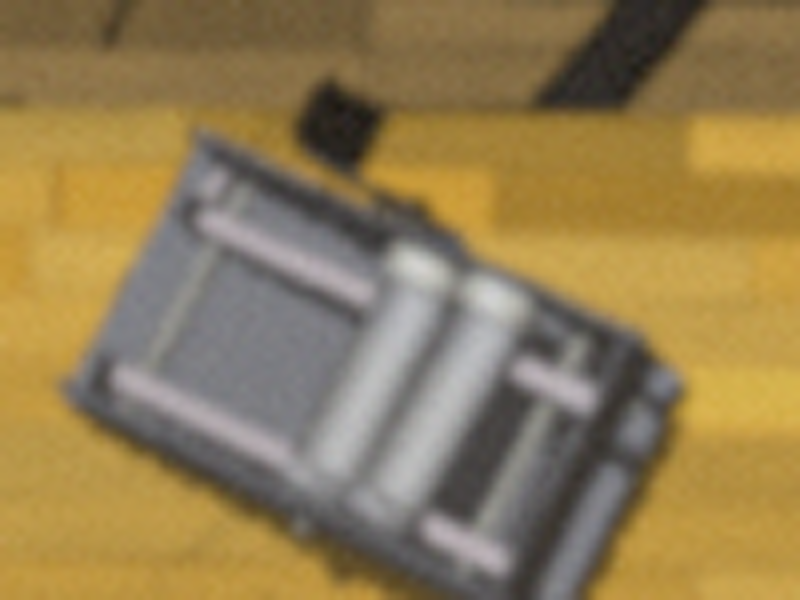

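The top view shows the tube flat in the well (crop, cap at (572,230), foot at (425,280)). The box and jar look unmoved, two tubes remain in the lane and the lever is up. I'll wait briefly, compare, and then hand in.

Request:
{"op": "arm_command", "data": {
  "targets": [
    {"x": 0, "y": 0, "z": 0, "roll": 0},
    {"x": 0, "y": 0, "z": 0, "roll": 0},
    {"x": 0, "y": 0, "z": 0, "roll": 0},
    {"x": 0, "y": 0, "z": 0, "roll": 0},
    {"x": 0, "y": 0, "z": 0, "roll": 0},
    {"x": 0, "y": 0, "z": 0, "roll": 0}
  ]
}}

```text
time: 15.55
tool_pos: [274.8, -445.6, 264.8]
tcp_rot: [3.141, -0.0, 1.912]
contact_force: [-0.0, -0.2, -0.7]
grip_width: 45.7
```

Run:
```python
from plant import bot
from h import *
t=bot.capture("top");crop(t,330,140,150,100,5,"pics/t15c.png")
a=cv2.imread("pics/t14c.png").astype(int);b=cv2.imread("pics/t15c.png").astype(int)
print("box diff mean/max",abs(a-b)[80:420,330:].mean(),abs(a-b)[80:420,330:].max())
z=cv2.imread("pics/top0.png")
for n,(x0,y0,w,h) in dict(jar=(340,178,26,30),dish=(175,205,35,35),boxrim=(395,155,75,70)).items():
    d=cv2.phaseCorrelate(np.float32(cv2.cvtColor(z,6))[y0:y0+h,x0:x0+w],np.float32(cv2.cvtColor(t["img"],6))[y0:y0+h,x0:x0+w]);print(n,np.round(d[0],2))
bot.close_job()
```

```text
box diff mean/max 1.9044164332399627 13
jar [0.91 0.48]
dish [-0.01  0.07]
boxrim [ 0.55 -0.  ]
the job is handed in; nothing more can be done
```

The front tube now lies flat in the foam box, and I handed the job in at about 15.6 s of the 61 s allowed. The hand-in reports no verdict, so this rests on my own checks.

**What I did:**
- I pressed the lever down with the closed fingers, with about 4.6 N on the tool, until the front tube rolled into the cradle. Then I let the lever spring back up.
- I gripped the tube in the cradle and carried it over at about 210 mm height. I lowered it until the tool force showed light floor contact (about 1.6 N), then opened the fingers and backed away.

**What the last checks showed:**
- **Tube:** it lies flat in the well in the top view. Pictures about 0.7 s apart showed no change beyond image noise.
- **Feeder:** the lever is up, with one tube at the front fingers and one behind it.
- **Robot:** it was clear of everything, with tool force near zero.
- **Box and dish:** compared with the first picture, the box region shifted about 0.5 px (1.5 mm), in part because the tube is now in it. The dish shifted less than 0.1 px.
- **Jar:** the comparison gave a shift of about 1 px (3 mm). I took this as noise or a change of shadow, since the arm passed well above the jar, but I did not check it further.

I did not measure the tube's exact height and tilt or the lever angle; I judged those from the pictures. A few first estimates were off: the rails in the picture disagreed with my feeder fit by up to 9 mm, the two views of the box differed by about 3 mm, and one move call was refused because it left out the roll value.

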